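# Shake-check an emptied parts tin in the garage office

## Robot

A 6-joint arm with a two-finger parallel gripper is mounted at the origin on the work surface. World frame = base frame: x ahead of the robot, y to its left, z up, the work surface at z = 0. Lengths are in m, angles in rad, forces in N, time in s.
With the tool pointing down it reaches from about 0.275 to 0.975 m from the base axis. Payload 8.4 kg.
Tool frame: the origin (TCP) lies on the mounting face of the last link; the fingertips stand 190 mm ahead of it and the grasp point (between the pads) lies 171 mm ahead of it; z points along the fingers, y is the line along which they close (so a half turn about z gives the same grasp; the last joint's range is limited). The gripper opens to 92 mm and grips with 3 to 60 N. Pads are 20 mm wide; open, the fingers measure 128 mm over their backs; the gripper's body (75 mm by 189 mm) begins 69 mm behind the grasp point.
Start: joints at [-1.317, 0.353, 1.633, -0, 1.155, -0.002], TCP at [0.158, -0.605, 0.405] pointing down, gripper open.
Joint ranges: [-2.63, 2.63], [-0.92, 2.1], [0.06, 2.66], [-1.3, 4.44], [0, 2.69], [-3.02, 3.02]. Speed limits (rad/s): [2.22, 2.22, 2.79, 3.14, 3.14, 3.14].

## Interface

Orientations are given as [roll, pitch, yaw] about the fixed x, y, z axes, in that order (R = Rz(yaw) Ry(pitch) Rx(roll)).
In Python, from rig import arm gives the robot as it stands.
- The arm moves only by the tool carry_out, never from a script. Its arguments are lists of equal length, an entry for each row: "twist": the turn, a rotation vector about the tool's x, y, z in degrees, a list of three; "slide": the shift along the tool's x, y, z in mm, a list of three; "jaw": the opening, from -1 (shut) to 1 (fully open). A call has 1 to 10 rows; each row is the pose to reach, as a shift and turn from the pose commanded when the call began, along the tool's axes at that moment; what a row does not reach only later rows make up. A row lasts 1/8 s, in which the tool goes at most 62.5 mm and 10.7 degrees, less where a joint would pass 70% of its speed; a pose out of reach is approached as far as the arm can. A call with a gripper value outside its range is refused whole. The fingers move at their own pace and stop on an object; the grip force is fixed at half the most. Time passes only in rows, so rows that repeat a pose let the fingers close. It gives the time, the measured TCP pose, the force, the opening and the grip force at its end, in the units of the state.
- arm.state(): the state, without advancing time (a new reading comes with each control period).
- arm.snapshot(name): name is "side" or "top" or "wrist"; returns a dict with "frame" (480x640x3 uint8, blue, green, red), "intrinsics" (3x3 intrinsics, pixels), "R" (3x3) and "t" (3): a world point X has camera coordinates R X + t; the wrist camera has in their place "tool_from_camera" (4x4, takes a point from camera to tool coordinates, whose origin is the TCP and whose axes are the flange's). Camera axes: x right, y down, z forward; pixel columns grow to the right and rows downward; lengths in m; the calibration is good to about 2 mm. A picture is of the moment at which its call begins: read the wrist's pose just before it. There is no depth.
- arm.finish_job(): hands the job in; it is judged then, once.
The state is a dict: "t": time; "qpos": joint angles; "qd": joint speeds; "tau": joint torques, N m; "eef_pos": TCP position; "tool_rot": TCP orientation; "force": force on the tool from outside, world axes, zero at the start; "wrist_torque": the same for the moment, N m; "finger_gap": finger opening in m; "gripper_force": force on a finger pad.
Only numpy, scipy, OpenCV 4.12 (cv2) and the standard library are available. Lean on these libraries where they do the work, as an engineer would, in place of code of your own. Each camera call takes 0.05 s, during which the arm holds its last target. There are 200 camera calls.

## Task

Someone has emptied the low oblong parts tin, but a steel wheel nut may have been left inside. Pick the tin up and, holding it clear of the desk, shake it by tipping it about 30 degrees to one side and back upright, twice, and feel by its weight or rattle whether the nut is still inside. If it is empty, set it down upright in the middle of the square metal tray; if the nut is inside, set it down upright in the middle of the round rubber mat; set it down gently, do not drop it, let go, and leave the tall square tin where it stands.

Things in the scene. Friction and masses are not known exactly. Their poses are not given: they have to be found in the camera images.
- tin_center (a point): centre (35 mm above the underside) of the low oblong closed tin of bare steel: 56 mm along its x, 90 mm along its y, 70 mm high, z up; the lid stays shut (1 mm proud over the top 10 mm). Grasp across the 56 mm. In all it weighs 120 to 160 g empty, 350 to 400 g with the loose wheel nut inside, which slides and knocks when tipped. Which it is varies and cannot be seen
- tray: fixed square open tray of bare metal, 190 x 190 mm outside, rim 15 mm high, walls and floor 4 mm thick; origin at the centre of its underside on the desk (inner floor 4 mm above it); x and y along its sides. For the empty tin. Left or right of the robot, swapped with the mat at random
- mat: fixed flat round mat of black rubber, 180 mm across, 5 mm thick; origin at the centre of its underside on the desk, so its top lies 5 mm above the origin. For the tin with the nut in it
- tall_tin_center (a point): centre (55 mm above its underside) of a taller square tin of the same metal, 64 x 64 mm and 110 mm high, loose, standing upright beyond the low tin; a bystander to be left alone
Things that resemble listed ones, but are neither listed nor needed, are in the scene too. What is shaped like the mat but turquoise is not meant.

How it is judged:
By the outcome, as a careful person would: the job done as asked, in the order asked, and still so for the second after the job is handed in, with the robot touching nothing.
It also fails if it takes over 45 s, if anything falls off the work surface, if the arm or the gripper's body presses on something with over 40 N, if the wrist force passes 120 N, or if a joint passes its speed limit or range.

## Working session

There is one attempt and no reset: what is moved stays moved. The work goes in short steps, Python scripts to look and compute and a tool call to move; the robot and the scene stay as the last step left them, time stands still between calls to the robot, and variables do not carry over. Pictures are saved under pics/ and viewed, at most 10 in all, crops included, and the job is handed in when it is done.

Besides the shell and the picture viewer there is one more tool, called in YAML: its name, and indented under it one key for each argument. carry_out: Moves the arm, as the interface text tells. Its arguments: {"type":"object","properties":{"twist":{"type":"array"},"slide":{"type":"array"},"jaw":{"type":"array"}},"required":["twist","slide","jaw"]}

```bash
mkdir -p pics
python3 - <<'E'
from rig import arm
import cv2,pickle
s=arm.state();print(s)
d={n:arm.snapshot(n) for n in("top","side")}
pickle.dump(d,open('s.pkl','wb'))
for n in d: cv2.imwrite(f'pics/{n}0.png',d[n]['frame']);print(n,d[n]['R'],d[n]['t'],d[n]['intrinsics'])
E
```

```text
{'t': 0.0, 'qpos': array([-1.31737957e+00,  3.53640012e-01,  1.63411019e+00,  9.73593098e-06,
        1.15522922e+00, -2.40332320e-03]), 'qd': array([-0.00078103, -0.00046179, -0.00046124, -0.00081463, -0.00069372,
        0.00077142]), 'tau': array([-8.59847823e-04, -5.93853629e+01, -3.34219015e+01,  6.95187296e-02,
        2.35488400e-02, -1.04802139e-04]), 'eef_pos': array([ 0.15809086, -0.60443665,  0.40397885]), 'tool_rot': array([-3.14020591e+00, -1.22346471e-05,  2.55816136e-01]), 'force': array([-0.59668685,  0.16118119, -0.47868427]), 'wrist_torque': array([ 0.03171589, -0.03735715,  0.00426576]), 'gripper_force': 0.0, 'finger_gap': 0.09206662535858104}
top [[ 0.01887472 -0.99980661  0.00552203]
 [-0.98901335 -0.0194803  -0.14653709]
 [ 0.14661632 -0.00269552 -0.98918976]] [0.08037627 0.60361095 0.99790334] [[463.8935742    0.         319.65142171]
 [  0.         463.8935742  240.92817228]
 [  0.           0.           1.        ]]
side [[-0.89739495 -0.44112367  0.00960278]
 [-0.24145288  0.47274839 -0.8474724 ]
 [ 0.36930043 -0.76283607 -0.5307526 ]] [0.57469124 0.17021827 1.1848467 ] [[529.59868457   0.         326.49064711]
 [  0.         529.59868457 242.35165327]
 [  0.           0.           1.        ]]
```

View pics/top0.png

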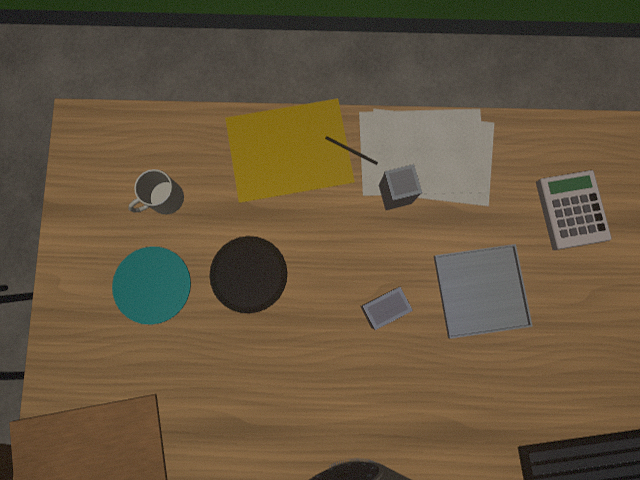

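View pics/side0.png

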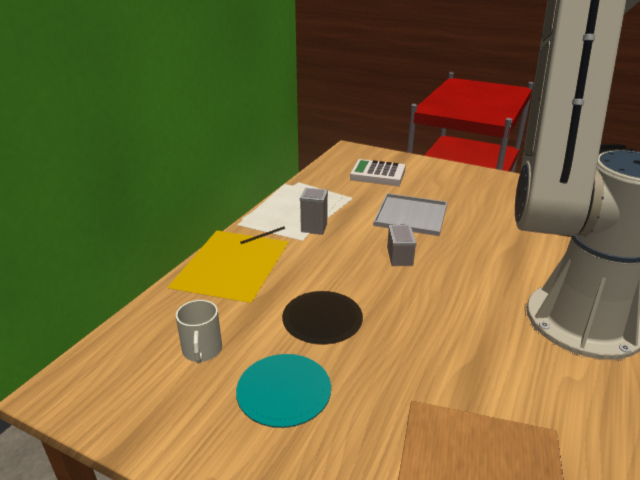

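The top view shows the low tin's lid at about (386,307), the tray at (482,291), the black mat at (248,274) and the tall tin at (403,185). The arm is out of the way. Next I'll measure them.

```bash
cat > h.py <<'E'
import numpy as np,cv2
def ray(d,uv,z):
    K,R,t=d['intrinsics'],d['R'],d['t']
    c=-R.T@t; v=R.T@np.linalg.inv(K)@np.array([uv[0],uv[1],1.])
    return c+v*(z-c[2])/v[2]
E
python3 - <<'E'
from h import *
import pickle
d=pickle.load(open('s.pkl','rb'))['top'];f=d['frame']
hsv=cv2.cvtColor(f,cv2.COLOR_BGR2HSV)
print(hsv[300:318:3,386],hsv[320:328:2,376], hsv[274,248],hsv[291,483])
def biggest(m,x,y,w,h,sh):
    z=np.zeros_like(m);z[y:y+h,x:x+w]=m[y:y+h,x:x+w]
    c,_=cv2.findContours(z,cv2.RETR_EXTERNAL,cv2.CHAIN_APPROX_NONE);c=max(c,key=cv2.contourArea);return c
notwood=((f[...,0].astype(int)>f[...,2]*0.85)*255).astype(np.uint8)
c=biggest(notwood,345,270,80,75,0)
print('tin sil',cv2.minAreaRect(c),cv2.contourArea(c), cv2.approxPolyDP(c,3,True).reshape(-1,2).tolist())
c=biggest(notwood,425,235,115,110,0);r=cv2.minAreaRect(c);print('tray',r)
b=cv2.approxPolyDP(c,5,True).reshape(-1,2)
for p in b: print(p,ray(d,p,.015).round(4))
print(np.mean([ray(d,p,.015) for p in b],0))
c=biggest(((hsv[...,2]<75)*255).astype(np.uint8),200,225,100,100,0);e=cv2.fitEllipse(c);print('mat',e,ray(d,e[0],.005))
crop=cv2.resize(f[270:345,345:430],None,fx=7,fy=7,interpolation=cv2.INTER_CUBIC);cv2.imwrite('pics/crop.png',crop)
E
```

```text
[[120  15  99]
 [135  16  97]
 [135  10  98]
 [140   8  96]
 [135  16  94]
 [128  11  96]] [[140  16  97]
 [128  21  97]
 [137  22 105]
 [114  11 116]] [27 58 44] [ 68   9 109]
tin sil ((386.5743408203125, 308.1959533691406), (27.7093505859375, 43.565547943115234), 62.10273361206055) 1109.0 [[400, 287], [363, 305], [375, 329], [411, 310]]
tray ((482.6891784667969, 290.6351623535156), (85.65187072753906, 84.99427795410156), 80.53767395019531)
[515 244] [ 0.608  -0.3601  0.015 ]
[434 257] [ 0.5741 -0.1719  0.015 ]
[448 337] [ 0.394  -0.2003  0.015 ]
[531 326] [ 0.4218 -0.3882  0.015 ]
[ 0.49946255 -0.28010874  0.015     ]
mat ((248.0111846923828, 274.3290710449219), (75.54178619384766, 77.1623764038086), 55.927982330322266) [0.52668191 0.25555807 0.005     ]
```

View pics/crop.png

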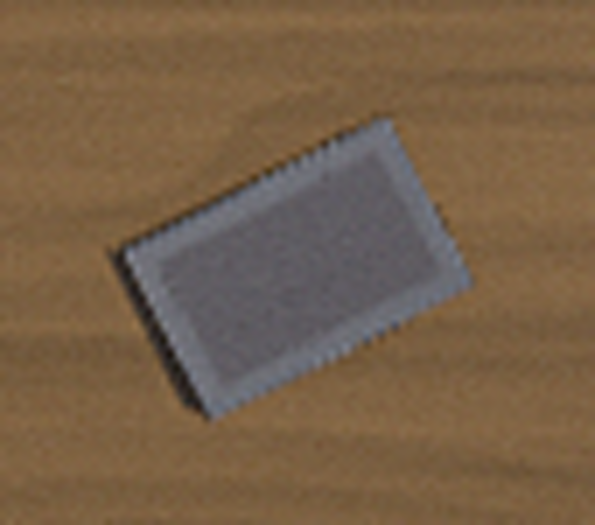

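```bash
cat >> h.py <<'E'
from scipy.spatial.transform import Rotation as Ro
def goal(s,p,yaw):  # slide(mm)/twist(deg) from measured pose to tool-down pose
    R=Ro.from_euler('xyz',s['tool_rot']); T=Ro.from_euler('xyz',[np.pi,0,yaw])
    return (R.inv().apply(np.array(p)-s['eef_pos'])*1e3).round(1),np.degrees((R.inv()*T).as_rotvec()).round(1)
E
python3 - <<'E'
from h import *
import pickle
from rig import arm
d=pickle.load(open('s.pkl','rb'))['top']
P=np.array([ray(d,np.array(c)/7-.43+[345,270],.07) for c in [(388,118),(125,252),(210,418),(472,285)]])[:,:2]
print(P,P.mean(0),[np.linalg.norm(P[i]-P[i-1]) for i in range(4)])
v=P[1]-P[0]+P[2]-P[3];yaw=np.arctan2(v[1],v[0]);c=P.mean(0)
print(np.degrees(yaw))
for y in(yaw,yaw-np.pi):
  print(y,goal(arm.state(),[*c,.17+.171],y))
E
```

```text
[[ 0.50216848 -0.08341163]
 [ 0.45965321 -0.00240865]
 [ 0.41007064 -0.0285701 ]
 [ 0.45164881 -0.10884218]] [ 0.45588529 -0.05580814] [np.float64(0.056559263428831004), np.float64(0.09148240277776525), np.float64(0.056061152753670296), np.float64(0.09040106213962495)]
117.53882999052685
2.051439582276549 (array([ 426.9, -455.4,   63.6]), array([-1.000e-01, -1.000e-01, -1.029e+02]))
-1.0901530713132441 (array([ 426.9, -455.4,   63.6]), array([-0.1,  0. , 77.1]))
```

carry_out:
  twist:
    - [0,0,-102.9]
    - [0,0,-102.9]
    - [0,0,-102.9]
    - [0,0,-102.9]
    - [0,0,-102.9]
    - [0,0,-102.9]
    - [0,0,-102.9]
    - [0,0,-102.9]
    - [0,0,-102.9]
    - [0,0,-102.9]
  slide:
    - [427,-455,64]
    - [427,-455,64]
    - [427,-455,64]
    - [427,-455,64]
    - [427,-455,64]
    - [427,-455,64]
    - [427,-455,64]
    - [427,-455,64]
    - [427,-455,64]
    - [427,-455,64]
  jaw: [1,1,1,1,1,1,1,1,1,1]

```text
t: 1.35
eef_pos: [0.4556, -0.0564, 0.3408]
tool_rot: [3.141, 0.0, 2.057]
force: [1.0, -0.2, 0.6]
finger_gap: 0.0916
gripper_force: 0.0
```

Run:
```python
from h import *
from rig import arm
s=arm.state();d=arm.snapshot('wrist');cv2.imwrite('pics/w1.png',d['frame'])
print(s['eef_pos'],s['tool_rot'],s['force'],d['tool_from_camera'],d['intrinsics'][0])
import pickle;pickle.dump((s,d),open('w.pkl','wb'))
```

```text
[ 0.45562949 -0.05639284  0.3407722 ] [3.14136306e+00 2.94401575e-04 2.05660828e+00] [ 1.04725275 -0.17926951  0.59458579] [[-1.02175696e-04 -9.64531850e-01 -2.63966475e-01  7.27579070e-02]
 [ 9.99999916e-01 -2.03512031e-04  3.56553417e-04  1.13813778e-04]
 [-3.97627481e-04 -2.63966417e-01  9.64531789e-01  1.95992240e-02]
 [ 0.00000000e+00  0.00000000e+00  0.00000000e+00  1.00000000e+00]] [425.21335618   0.         315.15559355]
```

View pics/w1.png

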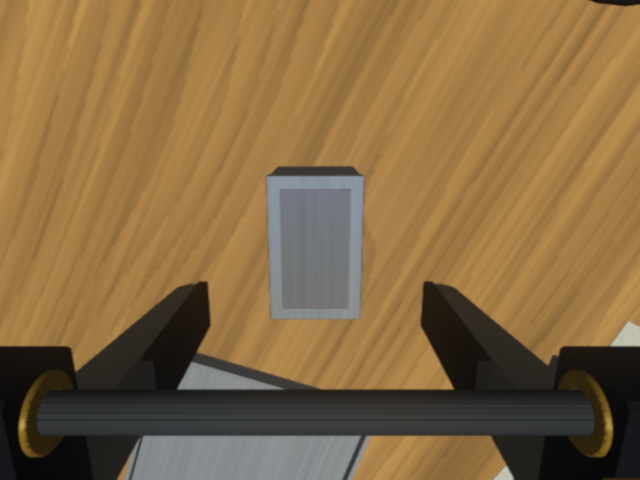

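The wrist view shows the lid's corners at (267,176), (363,176), (360,319) and (271,319). It is centred between the fingers and square to them.

Run:
```python
from h import *
import pickle
s,d=pickle.load(open('w.pkl','rb'));M=d['tool_from_camera'];Ki=np.linalg.inv(d['intrinsics'])
h=s['eef_pos'][2]-.07
P=[]
for u in[(267,176),(363.5,176),(360.5,319.5),(270.5,319.5)]:
  v=M[:3,:3]@Ki@[*u,1];c=M[:3,3];P.append(c+v*(h-c[2])/v[2])
P=np.array(P)*1e3;print(P.round(1),P.mean(0).round(1))
print('descend',(s['eef_pos'][2]-.171-.038)*1e3)
```

```text
[[ 43.9 -28.1 270.8]
 [ 43.9  28.6 270.8]
 [-48.1  29.4 270.8]
 [-48.1 -28.6 270.8]] [ -2.1   0.3 270.8]
descend 131.7722015125925
```

carry_out:
  twist:
    - [0,0,0]
    - [0,0,0]
    - [0,0,0]
    - [0,0,0]
    - [0,0,0]
    - [0,0,0]
    - [0,0,0]
    - [0,0,0]
    - [0,0,0]
    - [0,0,0]
  slide:
    - [-2,0,40]
    - [-2,0,80]
    - [-2,0,115]
    - [-2,0,132]
    - [-2,0,132]
    - [-2,0,132]
    - [-2,0,132]
    - [-2,0,132]
    - [-2,0,132]
    - [-2,0,132]
  jaw: [1,1,1,1,1,-1,-1,-1,-1,-1]

```text
t: 2.65
eef_pos: [0.4564, -0.0602, 0.2095]
tool_rot: [3.14, 0.001, 2.052]
force: [0.1, 0.5, 5.6]
finger_gap: 0.0559
gripper_force: 30.0
```

carry_out:
  twist:
    - [0,0,0]
    - [0,0,0]
    - [0,0,0]
    - [0,0,0]
    - [0,0,0]
    - [0,0,0]
    - [0,0,0]
    - [0,0,0]
    - [0,0,0]
  slide:
    - [0,0,-10]
    - [0,0,-30]
    - [0,0,-60]
    - [0,0,-100]
    - [0,0,-140]
    - [0,0,-160]
    - [0,0,-160]
    - [0,0,-160]
    - [0,0,-160]
  jaw: [-1,-1,-1,-1,-1,-1,-1,-1,-1]

```text
t: 3.78
eef_pos: [0.4555, -0.0601, 0.3677]
tool_rot: [-3.14, -0.001, 2.052]
force: [0.7, 0.6, -3.7]
finger_gap: 0.0557
gripper_force: 30.0
```

Run:
```python
from rig import arm
s=arm.state();print(s['force'],s['wrist_torque'],s['eef_pos'],s['finger_gap'])
```

```text
[ 0.67611918  0.56528672 -3.72653398] [-0.02690568 -0.17881402 -0.00649615] [ 0.4554805  -0.06011573  0.36771196] 0.05571590696919882
```

carry_out:
  twist:
    - [10,0,0]
    - [20,0,0]
    - [30,0,0]
    - [30,0,0]
    - [30,0,0]
    - [30,0,0]
  slide:
    - [0,29.7,2.6]
    - [0,58.5,10.3]
    - [0,85.5,22.9]
    - [0,85.5,22.9]
    - [0,85.5,22.9]
    - [0,85.5,22.9]
  jaw: [-1,-1,-1,-1,-1,-1]

```text
t: 4.53
eef_pos: [0.5309, -0.0212, 0.3467]
tool_rot: [-2.62, 0.0, 2.051]
force: [0.7, -0.8, -4.1]
finger_gap: 0.0561
gripper_force: 30.0
```

carry_out:
  twist:
    - [-10,0,0]
    - [-20,0,0]
    - [-30,0,0]
    - [-30,0,0]
    - [-30,0,0]
    - [-30,0,0]
  slide:
    - [0,-29.7,2.6]
    - [0,-58.5,10.3]
    - [0,-85.5,22.9]
    - [0,-85.5,22.9]
    - [0,-85.5,22.9]
    - [0,-85.5,22.9]
  jaw: [-1,-1,-1,-1,-1,-1]

```text
t: 5.28
eef_pos: [0.4569, -0.0599, 0.3689]
tool_rot: [-3.14, -0.0, 2.052]
force: [0.0, 0.7, -3.9]
finger_gap: 0.056
gripper_force: 30.0
```

carry_out:
  twist:
    - [10,0,0]
    - [20,0,0]
    - [30,0,0]
    - [30,0,0]
    - [30,0,0]
    - [30,0,0]
  slide:
    - [0,29.7,2.6]
    - [0,58.5,10.3]
    - [0,85.5,22.9]
    - [0,85.5,22.9]
    - [0,85.5,22.9]
    - [0,85.5,22.9]
  jaw: [-1,-1,-1,-1,-1,-1]

```text
t: 6.02
eef_pos: [0.5312, -0.021, 0.3468]
tool_rot: [-2.62, 0.0, 2.051]
force: [-0.2, -0.2, -3.5]
finger_gap: 0.0555
gripper_force: 30.0
```

carry_out:
  twist:
    - [-10,0,0]
    - [-20,0,0]
    - [-30,0,0]
    - [-30,0,0]
    - [-30,0,0]
    - [-30,0,0]
  slide:
    - [0,-29.7,2.6]
    - [0,-58.5,10.3]
    - [0,-85.5,22.9]
    - [0,-85.5,22.9]
    - [0,-85.5,22.9]
    - [0,-85.5,22.9]
  jaw: [-1,-1,-1,-1,-1,-1]

```text
t: 6.78
eef_pos: [0.457, -0.0599, 0.369]
tool_rot: [-3.14, 0.0, 2.052]
force: [0.2, -0.6, -2.7]
finger_gap: 0.0561
gripper_force: 30.0
```

Run:
```python
from h import *
from rig import arm
s=arm.state();print(s['force'],s['wrist_torque'],s['eef_pos'],s['tool_rot'],s['finger_gap'])
d=arm.snapshot('wrist');cv2.imwrite('pics/w2.png',d['frame'])
F=[arm.snapshot('top') and arm.state()['force'] for _ in range(6)];print(np.round(F,2))
```

```text
[ 0.1518202  -0.55936349 -2.73262324] [-0.03134905 -0.13307834 -0.01845293] [ 0.45698987 -0.05988168  0.36900445] [-3.14011845e+00  3.79272039e-05  2.05238384e+00] 0.056131852983243864
[[-0.7  -0.6  -3.32]
 [-0.63  0.39 -3.39]
 [-0.15 -0.5  -3.71]
 [ 0.14  0.29 -2.97]
 [-0.3   0.   -5.02]
 [ 0.23  0.59 -4.26]]
```

View pics/w2.png

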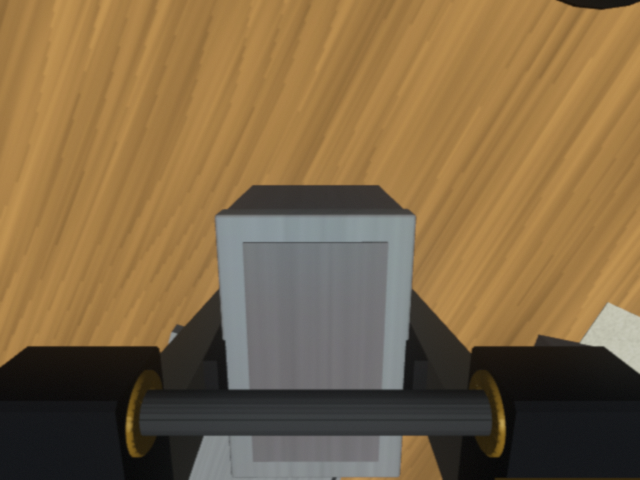

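The weight averages about 3.7 N (some 375 g), against roughly 0 N unloaded, so the nut is inside. The wrist view shows the tin still square in the jaws. It goes to the black mat.

Run:
```python
from h import *
from rig import arm
s=arm.state();print(goal(s,[.527,.2545,.369],s['tool_rot'][2]))
```

```text
(array([246. , 208.4,  -0.4]), array([-0., -0.,  0.]))
```

carry_out:
  twist:
    - [0,0,0]
    - [0,0,0]
    - [0,0,0]
    - [0,0,0]
    - [0,0,0]
    - [0,0,0]
    - [0,0,0]
    - [0,0,0]
    - [0,0,0]
    - [0,0,0]
  slide:
    - [15,13,0]
    - [50,42,0]
    - [90,76,0]
    - [130,110,0]
    - [170,144,0]
    - [205,174,0]
    - [232,197,0]
    - [246,208,0]
    - [246,208,0]
    - [246,208,0]
  jaw: [-1,-1,-1,-1,-1,-1,-1,-1,-1,-1]

```text
t: 8.38
eef_pos: [0.5263, 0.2531, 0.3687]
tool_rot: [-3.14, 0.0, 2.051]
force: [0.1, 0.3, -4.3]
finger_gap: 0.0559
gripper_force: 30.0
```

carry_out:
  twist:
    - [0,0,0]
    - [0,0,0]
    - [0,0,0]
    - [0,0,0]
    - [0,0,0]
    - [0,0,0]
    - [0,0,0]
  slide:
    - [0,0,40]
    - [0,0,80]
    - [0,0,115]
    - [0,0,132]
    - [0,0,141]
    - [0,0,145]
    - [0,0,145]
  jaw: [-1,-1,-1,-1,-1,-1,-1]

```text
t: 9.25
eef_pos: [0.5269, 0.2543, 0.2247]
tool_rot: [3.14, 0.0, 2.052]
force: [0.7, 0.3, -3.0]
finger_gap: 0.0562
gripper_force: 30.0
```

Run:
```python
from h import *
from rig import arm
s=arm.state();print(s['eef_pos'],s['tool_rot'],s['force'],s['finger_gap'])
d=arm.snapshot('side');cv2.imwrite('pics/s2.png',cv2.resize(d['frame'][190:360,220:440],None,fx=3,fy=3))
```

```text
[0.5269151  0.25425227 0.22468203] [3.14044205e+00 5.95340783e-05 2.05170622e+00] [ 0.68911737  0.31764856 -2.95072198] 0.05619109861733246
```

View pics/s2.png

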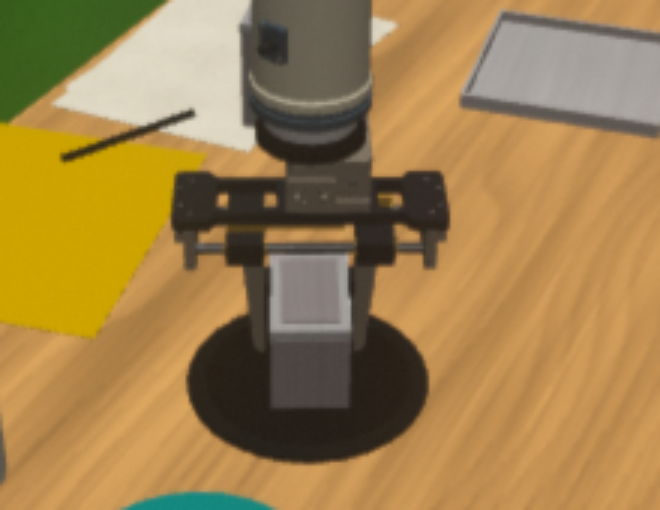

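The tin is upright over the black mat, about 10 mm up. I'll lower it slowly from here.

carry_out:
  twist:
    - [0,0,0]
    - [0,0,0]
    - [0,0,0]
    - [0,0,0]
    - [0,0,0]
    - [0,0,0]
    - [0,0,0]
  slide:
    - [0,0,3]
    - [0,0,5]
    - [0,0,7]
    - [0,0,8]
    - [0,0,9]
    - [0,0,9]
    - [0,0,9]
  jaw: [-1,-1,-1,-1,-1,-1,-1]

```text
t: 10.18
eef_pos: [0.5266, 0.2541, 0.215]
tool_rot: [3.142, 0.0, 2.052]
force: [0.2, -0.1, -3.3]
finger_gap: 0.0558
gripper_force: 30.0
```

carry_out:
  twist:
    - [0,0,0]
    - [0,0,0]
    - [0,0,0]
  slide:
    - [0,0,0.5]
    - [0,0,1]
    - [0,0,1]
  jaw: [-1,-1,-1]

```text
t: 10.55
eef_pos: [0.5266, 0.2542, 0.2145]
tool_rot: [3.141, 0.0, 2.052]
force: [-2.5, -0.1, 5.5]
finger_gap: 0.0558
gripper_force: 30.0
```

carry_out:
  twist:
    - [0,0,0]
    - [0,0,0]
    - [0,0,0]
    - [0,0,0]
    - [0,0,0]
    - [0,0,0]
  slide:
    - [0,0,0]
    - [0,0,0]
    - [0,0,0]
    - [0,0,0]
    - [0,0,0]
    - [0,0,0]
  jaw: [0.3,0.5,0.7,1,1,1]

```text
t: 11.3
eef_pos: [0.5266, 0.2542, 0.2139]
tool_rot: [-3.142, 0.0, 2.052]
force: [-0.4, 0.2, 0.3]
finger_gap: 0.0922
gripper_force: 0.0
```

carry_out:
  twist:
    - [0,0,0]
    - [0,0,0]
    - [0,0,0]
    - [0,0,0]
    - [0,0,0]
    - [0,0,0]
    - [0,0,0]
  slide:
    - [0,0,-15]
    - [0,0,-40]
    - [0,0,-80]
    - [0,0,-130]
    - [0,0,-180]
    - [0,0,-180]
    - [0,0,-180]
  jaw: [1,1,1,1,1,1,1]

```text
t: 12.18
eef_pos: [0.5262, 0.2539, 0.3942]
tool_rot: [3.141, -0.0, 2.052]
force: [-0.0, -0.7, -1.1]
finger_gap: 0.092
gripper_force: 0.0
```

Run:
```python
from h import *
from rig import arm
s=arm.state();print(s['eef_pos'],s['force'],s['finger_gap'])
d=arm.snapshot('side');cv2.imwrite('pics/s3.png',d['frame'])
```

```text
[0.52622344 0.2539474  0.39419477] [-0.00801081 -0.72021674 -1.13809922] 0.09199385561940882
```

View pics/s3.png

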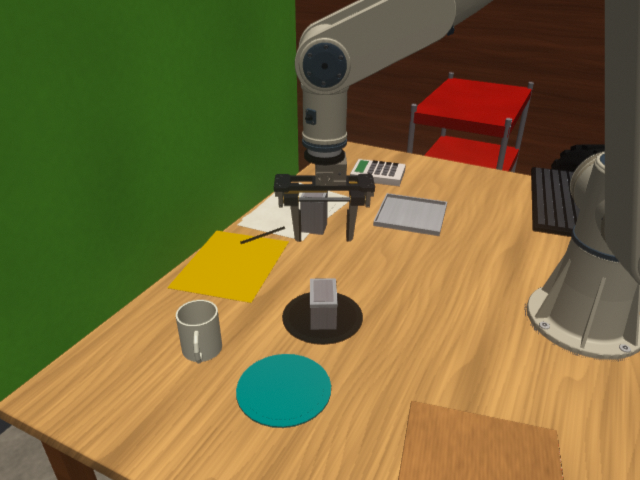

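The tin stands upright in the middle of the black mat, at about (323,305). The gripper is clear of it, and the tall tin is where it was.

```bash
python3 -c "
from rig import arm
print(arm.finish_job())"
```

```text
the job is handed in; nothing more can be done
None
```

The tin weighed about 375 g when lifted and tipped twice to 30°, so the nut is inside; I set it down upright in the middle of the black rubber mat, let go, left the tall tin untouched, and handed the job in.

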